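Click the crumb tester's depth wheel on five stops and lock it

TASK

On the crumb firmness tester, click the three-armed depth wheel exactly five clicks clockwise (seen from above) from where it stands now, without running past the fifth. Then swing the blue lock lever under it clockwise up to its end and press it firmly tight, with about 15 N, never more than 40 N. Let go, with the wheel still on its fifth click, and leave the weight, sample cutter, bottle, fork cup, jar and dish where they stand.

Things in the scene. Friction and masses are not known exactly. Their poses are not given: they have to be found in the camera images.
- tester: Crumb firmness tester, fixed to the bench: white base 250 (x) by 430 (y) by 50 mm high with a blue band; origin under its centre, z up. Wheel axis at x 0, y +85 mm in its frame. Column and press head, up to 295 mm high, cover x -40 to +110, y -165 to -95 mm (a round sample plate, radius 55, with a slice of bread lies under the head at x 0, y -130).
- wheel_axis (a point): Point on the vertical axis of the depth wheel, at the mid-height of its arms (90 mm above the bench). The wheel has a black hub (radius 20, z 78 to 100 mm) and three level round steel arms 120 degrees apart, 10 mm thick, each ending in a 16 mm ball centred 62 mm from the axis (overall radius 70). Below the arms is free down to the lock ring (radius 34, top 63 mm above the bench) and its lever. Push the side of an arm with closed fingers 45 mm or so from the axis.
- red_tip (a point): Centre of the red ball at the end of one of the wheel's three arms (the other two are black), 62 mm from the axis, 90 mm above the bench. The other arms stand 120 degrees either side of it.
- wheel (a joint): Angle of the depth wheel in rad, growing clockwise from above. It reads 0 where the wheel starts, at rest on a stop; the direction in which the red arm then points differs each time. It has 12 click stops a turn, at every multiple of 0.524 rad (30 degrees): it resists up to about 0.25 Nm (5 to 7 N at 45 mm), gives way half-way between stops and then jumps by itself into the next stop. It turns either way. Five clicks are 2.618 rad.
- lock_post (a point): Centre of the upright post at the end of the blue lock lever: 12 mm thick, z 58 to 105 mm above the bench (this point at 81.5), 105 mm from the wheel axis, outside the sweep of the wheel. The lever itself is a flat bar 14 mm wide, top 62 mm above the bench, from the blue lock ring under the wheel out to the post. Push the post sideways along its arc about the wheel axis.
- lock_ring (a joint): Angle of the lock ring and lever in rad, growing clockwise from above (tightening). At 0 the lever points along the tester's -x turned 0.17 rad anticlockwise from above; at 1.2 it comes up hard against its end, where it is pressed tight. It is slack at the start (0 to 0.4), moves against about 3 N of friction at the post and stays where it is left.
- weight_center (a point): Bystander: brass weight, 28 mm thick, 35 mm high, standing on the tester's base; point at its centre.
- cutter_center (a point): Bystander: steel ring-shaped sample cutter, 44 mm wide, 30 mm high, standing on the tester's base; point at its centre.
- drink_bottle_center (a point): Bystander: white drink bottle with a plain orange band, 64 mm thick, 170 mm high; point half-way up.
- fork_cup_center (a point): Bystander: clear cup, 72 mm wide and 85 mm high, with white plastic forks up to 150 mm high; point 42 mm above its foot.
- jar_center (a point): Bystander: amber glass jar with white cap, 60 mm thick, 80 mm high; point half-way up.
- dish_center (a point): Bystander: white dish 120 mm wide, 18 mm high; point 9 mm above its foot.

How it is judged:
By the outcome, as a careful person would: the job done as asked, in the order asked, and still so for the second after the job is handed in, with the robot touching nothing.
It also fails if it takes over 67 s, if anything falls off the work surface, if the arm or the gripper's body presses on something with over 40 N, if the wrist force passes 120 N, or if a joint passes its speed limit or range.

ROBOT

A 6-joint arm with a two-finger parallel gripper is mounted at the origin on the work surface. World frame = base frame: x ahead of the robot, y to its left, z up, the work surface at z = 0. Lengths are in mm, angles in degrees, forces in N, time in s.
With the tool pointing down it reaches from about 350 to 850 mm from the base axis. Payload 8.1 kg.
Tool frame: the origin (TCP) lies on the front face of the gripper's body, between the roots of the fingers; the fingertips stand r.finger_overhang ahead of it and the grasp point (between the pads) lies 54 mm ahead of it (r.finger_overhang is the distance from the TCP to the fingertips, in mm); y points along the fingers, z is the direction in which the jaws open and shut, and the axes are right-handed (so a half turn about y gives the same grasp; the last joint's range is limited). The gripper opens to 85 mm and grips with 20 to 120 N. Pads are 22 mm wide; open, the fingers measure 114 mm over their backs; the gripper's body (76 mm by 85 mm) begins 54 mm behind the grasp point. The pads swing forward as they close: fully open they stand 13 mm farther back than shut.
Start: joints at [-74.336, 7.471, 85.268, -0, 87.261, -4.893], TCP at [210.711, -561.789, 303.892] pointing down, gripper open.
Joint ranges: [-169.43, 169.43], [-51.17, 129.36], [1.28, 143.12], [-76.62, 256.62], [0, 156.53], [-152.29, 152.29]. Speed limits (degrees/s): [136.94, 136.94, 159.86, 180, 180, 180].

INTERFACE

Orientations are given as [roll, pitch, yaw] about the fixed x, y, z axes, in that order (R = Rz(yaw) Ry(pitch) Rx(roll)).
In Python, from bench import r gives the robot as it stands. The module is installed in compiled form; this text tells all that it offers.
- The arm moves only by the tool arm_command, never from a script. Its argument "increments" is a list of rows, each a list of 6 numbers: the shift along the tool's x, y, z in m, then the turn, a rotation vector about the tool's x, y, z in rad. In form: [[tx, ty, tz, wx, wy, wz], ...]. A call has exactly 10 rows; each row is the pose to reach, as a shift and turn from the pose commanded when the call began, along the tool's axes at that moment; what a row does not reach only later rows make up. A row lasts 1/8 s, in which the tool goes at most 62.5 mm and 10.7 degrees, less where a joint would pass 70% of its speed; a pose out of reach is approached as far as the arm can. A call with a gripper value outside its range is refused whole. "jaw" is the gripper's target within -1 to 1 (shut at 1, half-way at 0, fully open at -1), set as the call begins (left out, the last holds). The fingers move at their own pace and stop on an object; "force" is the grip in N (left out, the last holds). Time passes only in rows, so rows that repeat a pose let the fingers close, or fill a call up. It gives the time, the measured TCP pose, the force and the opening at its end, in the units of the state.
- r.sense(): the state, without advancing time (a new reading comes with each control period).
- r.snapshot(name): name is "scene" or "top" or "wrist"; returns the picture (384x512x3 uint8, red, green, blue); there is no depth.
- r.camera_model(name): a dict with "intrinsics" (3x3 intrinsics, pixels), "cam_to_world" (4x4, takes a point from camera to world coordinates). Camera axes: x right, y down, z forward; pixel columns grow to the right and rows downward; lengths in mm; the calibration is good to about 2 mm. A picture is of the moment at which its call begins: read the wrist's pose just before it. camera_model takes no time and is no camera call; for the wrist camera it gives the pose at the moment of the call.
- r.hand_in(): hands the job in, once; it reports no verdict.
Trained networks look in the newest picture that a camera, given by its name, has taken for a name from the list of things; names that differ only in an ending like _2 or _b are one class to them, and where a whole thing is asked for, a point or a joint stands for the part that bears it (a point fixed in the world has none). Each returns a list of dicts, best first, with "conf" (0 to 1); they miss things now and then, are a little off and sometimes report something else, mostly with a low value. They report only what shows in the picture. A call takes as long as a camera call.
- r.trace(camera, target): "mask" (384x512 bool, what is visible of it) and "position" ([column, row] in pixels, amid what is visible of it).
- r.spot_point(camera, target): "position" ([column, row] in pixels: a listed point, or the origin of a listed thing).
The state is a dict: "time": time; "joint_pos": joint angles; "qd": joint speeds; "joint_efforts": joint torques, N m; "tool_pos": TCP position; "tcp_rot": TCP orientation; "ft_force": force on the tool from outside, world axes, zero at the start; "wrist_torque": the same for the moment, N m; "finger_gap": finger opening in mm.
Only numpy, scipy, OpenCV 4.12 (cv2) and the standard library are available. Lean on these libraries where they do the work, as an engineer would, in place of code of your own. Each camera call takes 0.05 s, during which the arm holds its last target.

## Working session

There is one attempt and no reset: what is moved stays moved. The work goes in short steps, Python scripts to look and compute and a tool call to move; the robot and the scene stay as the last step left them, time stands still between calls to the robot, and variables do not carry over. Pictures are saved under pics/ and viewed, and the job is handed in when it is done.

Besides the shell and the picture viewer there is one more tool, called after "Request:" as name(argument=value, ...) on one line, values as JSON. arm_command: Moves the arm, as the interface text tells. Its arguments: {"type":"object","properties":{"increments":{"type":"array","items":{"type":"array","items":{"type":"number"}}},"jaw":{"type":"number"},"force":{"type":"number"}},"required":["increments"]}

```bash
mkdir -p pics
cat > h.py <<'E'
from bench import r
import numpy as np, cv2
def save(cam,name):
    im=r.snapshot(cam); cv2.imwrite('pics/'+name,cv2.cvtColor(im,cv2.COLOR_RGB2BGR)); return im
def ray(cam,px,z):
    c=r.camera_model(cam);K=np.array(c['intrinsics']);T=np.array(c['cam_to_world'])
    d=T[:3,:3]@np.linalg.inv(K)@np.array([px[0],px[1],1.]);o=T[:3,3]
    return o+d*(z-o[2])/d[2]
def proj(cam,p):
    c=r.camera_model(cam);K=np.array(c['intrinsics']);T=np.array(c['cam_to_world'])
    q=K@(T[:3,:3].T@(np.array(p)-T[:3,3]));return q[:2]/q[2]
E
python3 - <<'E'
from h import *
print(r.sense(),r.finger_overhang)
for c in ['scene','top']:
    save(c,c+'0.png')
    print(c,np.round(r.camera_model(c)['cam_to_world'],2).tolist())
    for t,z in [('wheel_axis',90),('red_tip',90),('lock_post',81.5),('tester',0),('weight_center',67.5),('cutter_center',65),('drink_bottle_center',85),('fork_cup_center',42),('jar_center',40),('dish_center',9)]:
        o=r.spot_point(c,t)
        print(t,[(np.round(x['position'],1).tolist(),round(x['conf'],2),np.round(ray(c,x['position'],z),0).tolist()) for x in o[:2]])
E
```

```text
{'time': 0.0, 'joint_pos': array([-7.43357665e+01,  7.51489819e+00,  8.53316088e+01, -1.23136983e-03,
        8.72600547e+01, -4.89601406e+00]), 'qd': array([ 0.06068421, -0.1204142 ,  0.03248482,  0.01694629, -0.0947214 ,
       -0.0640172 ]), 'joint_efforts': array([ 4.37448443e-04, -5.69396496e+01, -5.00555241e+01, -4.04028742e-04,
        1.45590454e-02, -6.20222158e-05]), 'tool_pos': array([ 210.58657966, -561.3780807 ,  302.82415721]), 'tcp_rot': array([-9.01062778e+01,  7.86941205e-03, -1.59439700e+02]), 'ft_force': array([ 0.14452152, -1.12603624, -0.00164498]), 'wrist_torque': array([0.01642476, 0.01086651, 0.02687232]), 'finger_gap': 85.27782677351615} 72.6
scene [[-0.13, 0.6, -0.79, 1370.04], [0.99, 0.08, -0.11, 88.09], [-0.01, -0.8, -0.61, 718.8], [0.0, 0.0, 0.0, 1.0]]
wheel_axis [([278.0, 198.8], 0.94, [575.0, 32.0, 90.0])]
red_tip [([299.6, 197.4], 0.55, [561.0, 89.0, 90.0])]
lock_post [([283.9, 182.8], 0.69, [488.0, 41.0, 82.0])]
tester [([246.3, 226.8], 0.64, [598.0, -52.0, 0.0])]
weight_center [([236.7, 234.8], 0.65, [702.0, -58.0, 68.0])]
cutter_center [([214.9, 192
[... 416 characters left out ...]
, -0.0, -18.28], [0.0, -0.2, -0.98, 1259.07], [0.0, 0.0, 0.0, 1.0]]
wheel_axis [([241.6, 179.5], 0.62, [590.0, 33.0, 90.0])]
red_tip [([228.1, 190.7], 0.5, [551.0, 79.0, 90.0])]
lock_post [([239.5, 213.2], 0.62, [474.0, 40.0, 82.0])]
tester [([265.3, 181.2], 0.93, [605.0, -51.0, 0.0])]
weight_center [([266.8, 151.8], 0.53, [697.0, -56.0, 68.0])]
cutter_center [([294.5, 194.2], 0.42, [542.0, -152.0, 65.0])]
drink_bottle_center [([264.1, 151.4], 0.74, [693.0, -46.0, 85.0]), ([238.6, 212.5], 0.66, [476.0, 43.0, 85.0])]
fork_cup_center [([380.6, 176.9], 0.84, [610.0, -467.0, 42.0])]
jar_center [([139.6, 225.8], 0.6, [436.0, 392.0, 40.0])]
dish_center [([126.0, 180.3], 0.73, [608.0, 464.0, 9.0])]
```

Run:
```python
import cv2
a=cv2.imread('pics/scene0.png')[130:280,190:350];cv2.imwrite('pics/s1.png',cv2.resize(a,None,fx=5,fy=4,interpolation=2)[:600,:800])
a=cv2.imread('pics/top0.png')[120:240,190:330];cv2.imwrite('pics/t1.png',cv2.resize(a,None,fx=5,fy=5,interpolation=2))
```

```text
(no output)
```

View pics/scene0.png

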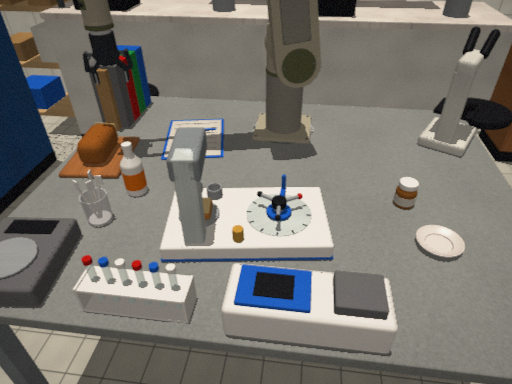

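```bash
sleep 1
```

```text
(no output)
```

View pics/s1.png

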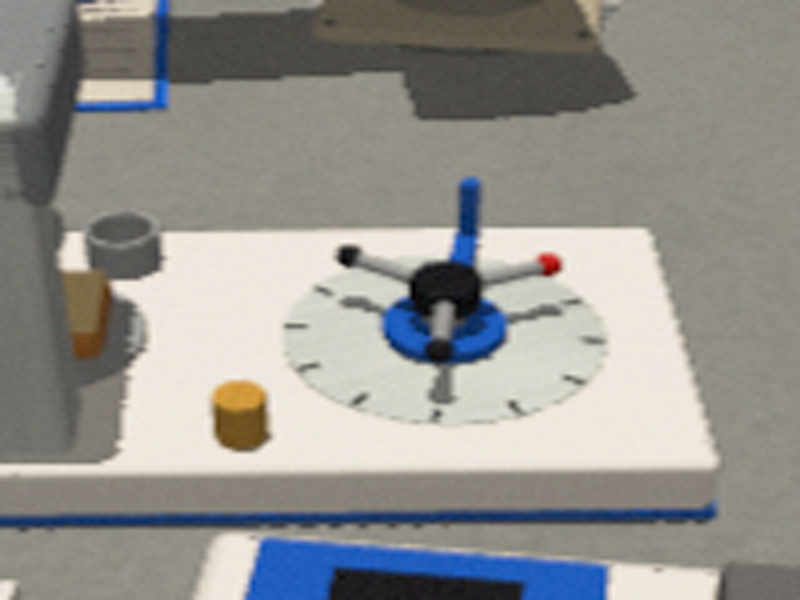

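View pics/t1.png

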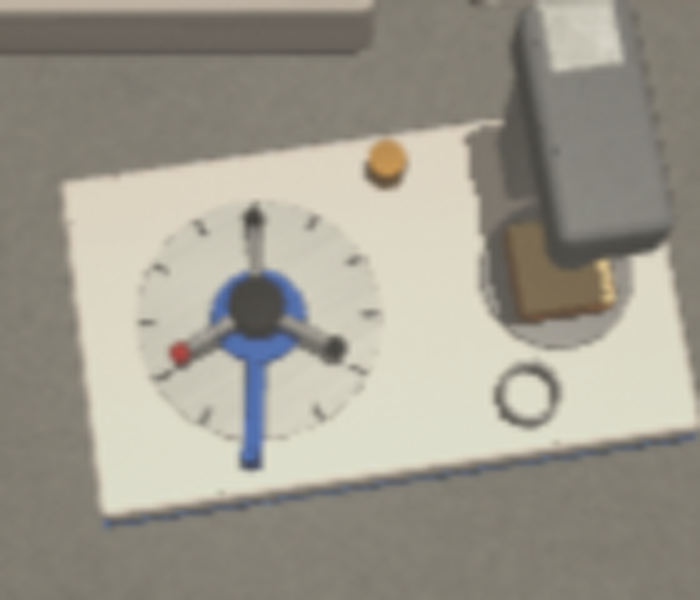

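The scene view shows the red arm to the right of the hub (about 299,197), the lever pointing at the robot (post at 283,180), and the column, cutter and weight all to the left of the wheel. In the top view the arms point about 0°, ±120° in world terms, with red at +120°. I'll move the wrist camera over the wheel.

```bash
cat >> h.py <<'E'
from scipy.spatial.transform import Rotation as Ro
def rel(p,psi):
    s=r.sense();R=Ro.from_euler('xyz',s['tcp_rot'],degrees=True)
    T=Ro.from_euler('xyz',[-90,0,psi],degrees=True)
    d=R.inv().apply(np.array(p)-s['tool_pos'])/1000
    w=(R.inv()*T).as_rotvec()
    print('shift',np.round(d,4).tolist(),'rot',np.round(w,4).tolist())
    return d,w
def st():
    s=r.sense();print(round(s['time'],2),np.round(s['tool_pos'],1),np.round(s['tcp_rot'],1),'F',np.round(s['ft_force'],1),'j',np.round(s['joint_pos'],1),'gap',round(s['finger_gap'],1))
E
python3 - <<'E'
from h import *
rel([480,33,330],-65)
E
```

```text
shift [-0.461, -0.0261, -0.4623] rot [-0.0, -1.6483, -0.0]
```

Request:
arm_command(increments=[[-0.046,-0.003,-0.046,0,-0.165,0],[-0.092,-0.005,-0.092,0,-0.33,0],[-0.138,-0.008,-0.138,0,-0.495,0],[-0.184,-0.011,-0.184,0,-0.66,0],[-0.23,-0.013,-0.23,0,-0.825,0],[-0.276,-0.016,-0.276,0,-0.99,0],[-0.322,-0.019,-0.322,0,-1.155,0],[-0.368,-0.022,-0.368,0,-1.32,0],[-0.415,-0.024,-0.415,0,-1.485,0],[-0.461,-0.026,-0.462,0,-1.65,0]], jaw=1, force=40)

```text
time: 2.35
tool_pos: [469.2, 9.0, 329.6]
tcp_rot: [-89.9, -0.0, -64.6]
ft_force: [0.9, -0.8, -0.8]
finger_gap: 0.1
```

Run:
```python
from h import *
st();print(r.finger_overhang)
save('wrist','w1.png')
print(np.round(r.camera_model('wrist')['cam_to_world'],2).tolist())
for t,z in [('wheel_axis',90),('red_tip',90),('lock_post',81.5),('tester',0)]:
    o=r.spot_point('wrist',t)
    print(t,[(np.round(x['position'],1).tolist(),round(x['conf'],2),np.round(ray('wrist',x['position'],z),0).tolist()) for x in o[:2]])
```

```text
2.35 [469.2   9.  329.6] [-89.9  -0.  -64.6] F [ 0.9 -0.8 -0.8] j [ -5.2 -13.8 103.1  -0.   90.6 -30.6] gap 0.1
72.6
[[0.9, 0.42, 0.13, 437.5], [0.44, -0.86, -0.26, 83.69], [0.0, 0.29, -0.96, 400.89], [0.0, 0.0, 0.0, 1.0]]
wheel_axis [([381.7, 195.5], 0.91, [588.0, 41.0, 90.0])]
red_tip [([382.5, 130.4], 0.93, [555.0, 91.0, 90.0])]
lock_post [([287.3, 145.2], 0.81, [484.0, 39.0, 82.0])]
tester []
```

View pics/w1.png

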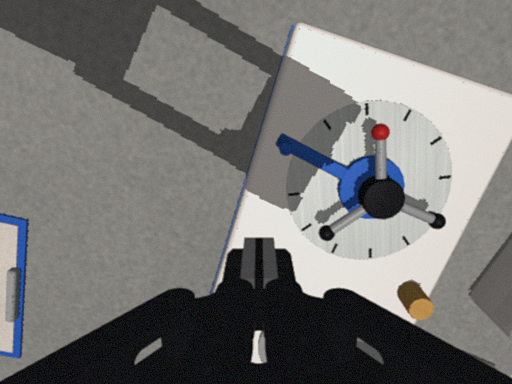

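Wrist view: red ball (381,131), black balls (327,233) and (438,221), hub (382,198), post top near (284,142).

Run:
```python
from h import *
B=[ray('wrist',p,90)[:2] for p in [(380.5,131.5),(326.5,233),(438,221.5)]]
c=np.mean(B,0);print('axis',c)
for b in B: d=b-c;print(np.round(b,1),np.hypot(*d),np.degrees(np.arctan2(d[1],d[0])))
p=ray('wrist',(284,141),105)[:2];d=p-c;print('post',p,np.hypot(*d),np.degrees(np.arctan2(d[1],d[0])))
a=ray('wrist',(297,24),50)[:2];b=ray('wrist',(511,94),50)[:2];d=b-a;print('x edge',np.degrees(np.arctan2(d[1],d[0])))
for cam,P in [('top',[(226,190.5),(240.5,163.4),(257,189.6)]),('scene',[(299.8,196.2),(259.8,194),(277.8,217.2)])]:
  B=[ray(cam,p,90)[:2] for p in P];c=np.mean(B,0);print(cam,c)
  for b in B: d=b-c;print(np.round(b,1),np.hypot(*d),np.degrees(np.arctan2(d[1],d[0])))
st()
```

```text
axis [586.56383526  32.77877277]
[553.3  86.1] 62.81779012528056 121.99803166364242
[556.8 -22.4] 62.6698181336445 -118.35665969145384
[649.6  34.7] 63.08001217357743 1.7044976778465346
post [476.29579965  43.12731892] 110.75257145456823 174.63855148649182
x edge 8.68536696284533
top [584.45303594  34.54003804]
[551.3  86.5] 61.62380801483432 122.52445728374441
[647.9  37.2] 63.527173726406936 2.4263659264447517
[554.1 -20.1] 62.504450902102306 -119.03651039936321
scene [588.4818726  36.3984834]
[556.2  89.4] 62.04266930682533 121.3891977368313
[560.1 -18.7] 61.955454371742825 -117.25990739655168
[649.2  38.5] 60.728886138283094 1.9929046061354159
2.6 [468.6   7.1 328.9] [-90.   -0.  -64.9] F [ 0.1 -0.4  0.3] j [ -5.4 -13.8 103.2  -0.   90.7 -30.5] gap -0.4
```

```bash
cat >> h.py <<'E'
AX=np.array([586.,34.])
def fp(th,t,rho):
    a=np.radians(th);return AX+rho*np.array([np.cos(a),np.sin(a)])+t*np.array([-np.sin(a),np.cos(a)])
E
python3 - <<'E'
from h import *
print(fp(122,30,43)); rel([*fp(122,30,43),230],32)
E
```

```text
[537.77202875  54.56849021]
shift [-0.0137, 0.0989, 0.0829] rot [0.0006, -1.691, -0.0003]
```

Request:
arm_command(increments=[[-0.001,0.01,0.008,0,-0.169,0],[-0.003,0.02,0.017,0,-0.338,0],[-0.004,0.03,0.025,0,-0.507,0],[-0.006,0.04,0.033,0,-0.676,0],[-0.007,0.05,0.042,0,-0.845,0],[-0.008,0.06,0.05,0,-1.014,0],[-0.01,0.07,0.058,0,-1.183,0],[-0.011,0.08,0.066,0,-1.352,0],[-0.013,0.09,0.075,0,-1.521,0],[-0.014,0.099,0.083,0,-1.691,0]])

```text
time: 3.85
tool_pos: [537.9, 52.8, 229.7]
tcp_rot: [-90.0, 0.0, 32.1]
ft_force: [-0.8, 0.6, 0.2]
finger_gap: -0.1
```

Run:
```python
from h import *
st(); save('wrist','w2.png'); st(); rel([*fp(122,30,43),147],32)
```

```text
3.85 [537.9  52.8 229.7] [-90.    0.   32.1] F [-0.8  0.6  0.2] j [   0.2    1.    99.9   -0.    79.1 -121.9] gap -0.1
3.9 [537.9  53.2 228.4] [-90.    0.1  32.6] F [-2.5  1.  -0.4] j [   0.2    1.1   99.9   -0.    79.  -122.4] gap -0.1
shift [0.0007, 0.0814, 0.0012] rot [-0.0006, 0.0099, -0.0011]
```

View pics/w2.png

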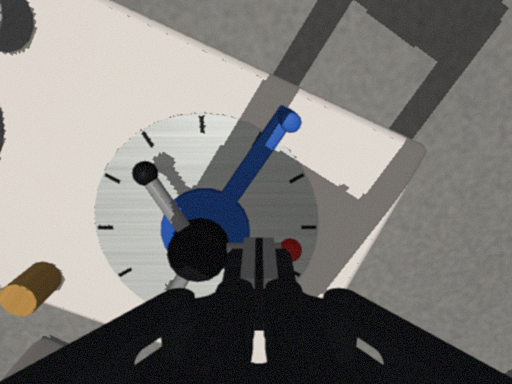

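Request:
arm_command(increments=[[0.0,0.01,0,0,0,0],[0.0,0.022,0,0,0,0],[0,0.034,0,0,0,0],[0,0.046,0,0,0,0],[0,0.058,0.001,0,0,0],[0,0.068,0.001,0,0,0],[0,0.075,0.001,0,0,0],[0,0.082,0.001,0,0,0],[0,0.082,0.001,0,0,0],[0,0.082,0.001,0,0,0]])

```text
time: 5.15
tool_pos: [537.6, 55.7, 148.3]
tcp_rot: [-90.0, -0.0, 32.0]
ft_force: [0.2, 0.1, -0.1]
finger_gap: -0.1
```

Run:
```python
from h import *
st(); save('wrist','w3.png'); st()
im=save('scene','s3.png');cv2.imwrite('pics/s3c.png',cv2.cvtColor(cv2.resize(im[130:250,210:340],None,fx=5,fy=5),4))
for th in (122,107,92,77): 
  for t in (16,): print(th,t); rel([*fp(th,t,43),147],th-90)
```

```text
5.15 [537.6  55.7 148.3] [-90.  -0.  32.] F [ 0.2  0.1 -0.1] j [   0.5    5.9  103.9    0.    70.2 -121.5] gap -0.1
5.2 [537.7  55.6 148.5] [-90.  -0.  32.] F [0.6 0.2 0.6] j [   0.5    5.9  103.8   -0.    70.3 -121.5] gap 0.2
122 16
shift [0.0135, 0.0015, -0.0009] rot [0.0005, -0.0003, 0.0007]
107 16
shift [0.0252, 0.0015, 0.0017] rot [0.0004, 0.2615, 0.0008]
92 16
shift [0.0371, 0.0016, 0.0013] rot [0.0003, 0.5233, 0.0008]
77 16
shift [0.0486, 0.0016, -0.0022] rot [0.0002, 0.7851, 0.0009]
```

View pics/w3.png

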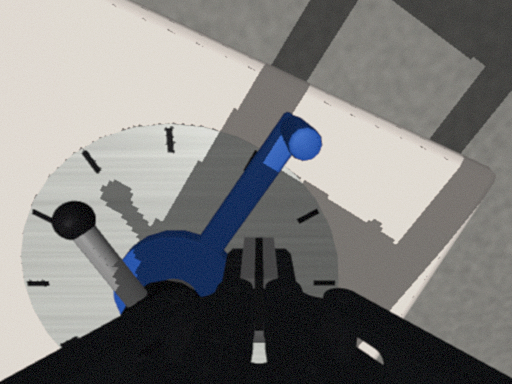

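View pics/s3c.png

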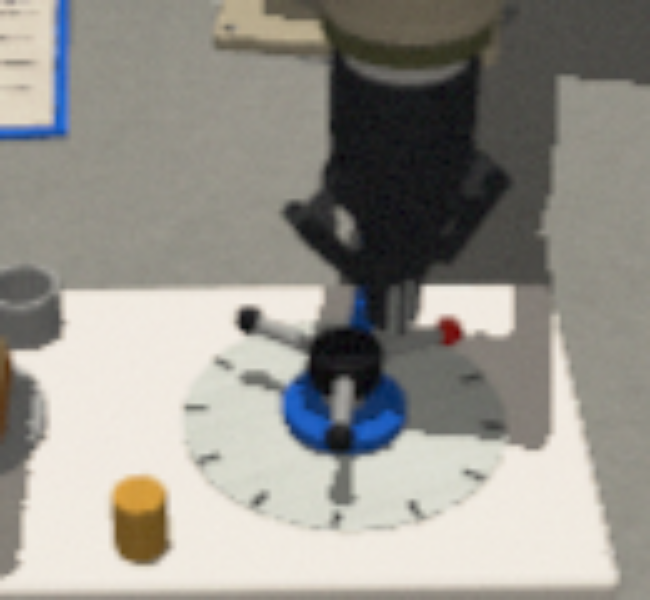

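```bash
cat >> h.py <<'E'
def rows(L,z=147,flip=0):
    s=r.sense();R=Ro.from_euler('xyz',s['tcp_rot'],degrees=True)
    out=[]
    for th,t,rho in L:
        T=Ro.from_euler('xyz',[-90,0,th-90+flip],degrees=True)
        d=R.inv().apply(np.array([*fp(th,t,rho),z])-s['tool_pos'])/1000
        w=(R.inv()*T).as_rotvec()
        out.append([*[round(float(x),4) for x in d],0,round(float(w[1]),3),0])
    for o in out: print(o)
E
python3 - <<'E'
from h import *
st();rows([(122,22,43)]+[(122-60*i/9,16,43) for i in range(1,10)])
E
```

```text
5.25 [537.7  55.6 148.5] [-90.  -0.  32.] F [-0.5  0.9  0.7] j [   0.5    5.9  103.8   -0.    70.2 -121.5] gap 0.3
[0.0075, 0.0015, -0.0009, 0, -0.0, 0]
[0.0186, 0.0015, 0.0006, 0, 0.116, 0]
[0.0238, 0.0015, 0.0016, 0, 0.232, 0]
[0.0292, 0.0015, 0.0019, 0, 0.349, 0]
[0.0345, 0.0015, 0.0017, 0, 0.465, 0]
[0.0398, 0.0016, 0.0008, 0, 0.581, 0]
[0.0449, 0.0016, -0.0007, 0, 0.698, 0]
[0.0498, 0.0016, -0.0028, 0, 0.814, 0]
[0.0544, 0.0016, -0.0054, 0, 0.931, 0]
[0.0587, 0.0016, -0.0086, 0, 1.047, 0]
```

Request:
arm_command(increments=[[0.0075,0.0015,-0.001,0,0,0],[0.0186,0.0015,0.0006,0,0.116,0],[0.0238,0.0015,0.0016,0,0.232,0],[0.0292,0.0015,0.002,0,0.349,0],[0.0345,0.0015,0.0017,0,0.465,0],[0.0398,0.0016,0.0008,0,0.581,0],[0.045,0.0016,-0.0007,0,0.698,0],[0.05,0.0016,-0.0028,0,0.814,0],[0.0544,0.0016,-0.0054,0,0.931,0],[0.0587,0.0016,-0.0086,0,1.047,0]])

```text
time: 6.5
tool_pos: [592.3, 79.7, 146.5]
tcp_rot: [-90.0, -0.0, -28.2]
ft_force: [-2.2, 0.9, 1.3]
finger_gap: -0.1
```

Run:
```python
from h import *
st()
im=save('scene','s4.png');cv2.imwrite('pics/s4c.png',cv2.cvtColor(cv2.resize(im[130:250,210:340],None,fx=5,fy=5),4))
st()
rows([(62-30*i/10,16,43) for i in range(1,11)])
```

```text
6.5 [592.3  79.7 146.5] [-90.   -0.  -28.2] F [-2.2  0.9  1.3] j [  2.7  14.4  94.5   0.   71.1 -59. ] gap -0.1
6.55 [592.5  79.7 146.4] [-90.    0.  -28.5] F [-3.1  0.3  0.5] j [  2.7  14.4  94.4   0.   71.2 -58.7] gap 0.2
[0.002, -0.0006, 0.0004, 0, 0.043, 0]
[0.0043, -0.0006, 0.0011, 0, 0.095, 0]
[0.0066, -0.0006, 0.0016, 0, 0.148, 0]
[0.009, -0.0006, 0.0021, 0, 0.2, 0]
[0.0114, -0.0006, 0.0024, 0, 0.252, 0]
[0.0138, -0.0006, 0.0026, 0, 0.305, 0]
[0.0162, -0.0006, 0.0026, 0, 0.357, 0]
[0.0186, -0.0006, 0.0026, 0, 0.409, 0]
[0.021, -0.0006, 0.0024, 0, 0.462, 0]
[0.0233, -0.0006, 0.002, 0, 0.514, 0]
```

View pics/s4c.png

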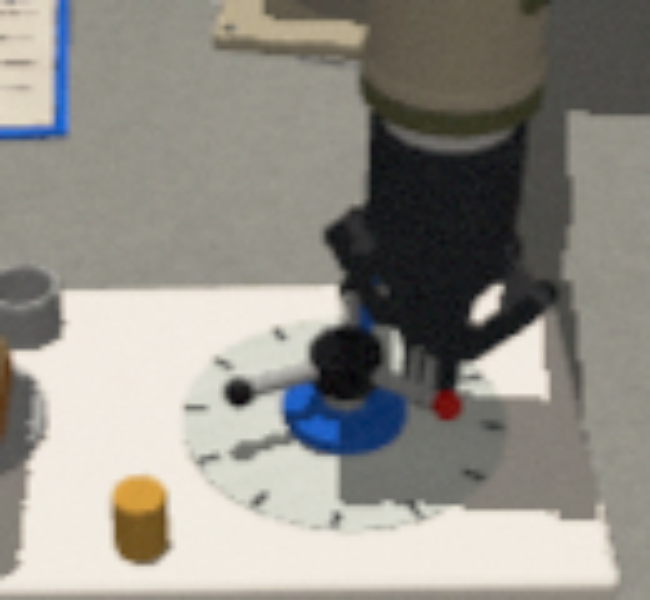

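Red ball now at crop (447,405); computing its angle.

```bash
cat >> h.py <<'E'
def ball(cam,px,off=(588.5,36.4)):
    d=ray(cam,px,90)[:2]-np.array(off);print('ball',np.hypot(*d),np.degrees(np.arctan2(d[1],d[0])))
def redc(im):
    h=im.astype(int);m=(h[...,0]>120)&(h[...,1]<60)&(h[...,2]<60);m=m.astype(np.uint8)
    n,l,s,c=cv2.connectedComponentsWithStats(m)
    return [(c[i].round(1).tolist(),int(s[i,4])) for i in range(1,n) if 280>c[i][0]-0 or c[i][0]<360]
E
python3 - <<'E'
from h import *
ball('scene',(210+447/5,130+405/5)); ball('scene',(210+239/5,130+391/5))
E
```

```text
ball 62.27423739466112 61.589580317432976
ball 61.43286892882323 -58.61271331319149
```

Exactly two clicks. Two more with the same stroke.

Run:
```python
from h import *
rows([(62-60*i/10,16,43) for i in range(1,11)])
```

```text
[0.0043, -0.0006, 0.0011, 0, 0.095, 0]
[0.009, -0.0006, 0.0021, 0, 0.2, 0]
[0.0138, -0.0006, 0.0026, 0, 0.305, 0]
[0.0186, -0.0006, 0.0026, 0, 0.409, 0]
[0.0233, -0.0006, 0.002, 0, 0.514, 0]
[0.028, -0.0006, 0.001, 0, 0.619, 0]
[0.0326, -0.0006, -0.0004, 0, 0.724, 0]
[0.037, -0.0006, -0.0024, 0, 0.828, 0]
[0.0412, -0.0006, -0.0048, 0, 0.933, 0]
[0.045, -0.0006, -0.0076, 0, 1.038, 0]
```

Request:
arm_command(increments=[[0.0043,0,0.0011,0,0.095,0],[0.009,0,0.0021,0,0.2,0],[0.0138,0,0.0026,0,0.305,0],[0.0186,0,0.0026,0,0.409,0],[0.0233,0,0.002,0,0.514,0],[0.028,0,0.001,0,0.619,0],[0.0326,0,-0.0004,0,0.724,0],[0.037,0,-0.0024,0,0.828,0],[0.0412,0,-0.0048,0,0.933,0],[0.045,0,-0.0076,0,1.038,0]])

```text
time: 7.8
tool_pos: [628.2, 51.8, 146.4]
tcp_rot: [-90.0, 0.0, -87.6]
ft_force: [-0.0, 5.5, 1.0]
finger_gap: 0.0
```

Run:
```python
from h import *
st()
im=save('scene','s5.png');cv2.imwrite('pics/s5c.png',cv2.cvtColor(cv2.resize(im[130:250,210:340],None,fx=5,fy=5),4))
for p,n in redc(im):
    if 240<p[0]<320 and 180<p[1]<240: print(p,n);ball('scene',p)
st()
rows([(2-20*i/8,16,43) for i in range(1,9)])
```

```text
7.8 [628.2  51.8 146.4] [-90.    0.  -87.6] F [-0.   5.5  1. ] j [ 0.  19.  88.8  0.  72.1 -2.4] gap 0.0
7.85 [628.3  51.6 146.4] [-90.    0.  -87.9] F [-0.6  3.4 -0.7] j [ 0.  19.  88.8  0.  72.1 -2.1] gap 0.1
[0.002, -0.0006, 0.0008, 0, 0.046, 0]
[0.0039, -0.0006, 0.0013, 0, 0.09, 0]
[0.0058, -0.0006, 0.0018, 0, 0.133, 0]
[0.0078, -0.0006, 0.0022, 0, 0.177, 0]
[0.0098, -0.0006, 0.0025, 0, 0.22, 0]
[0.0118, -0.0006, 0.0028, 0, 0.264, 0]
[0.0138, -0.0006, 0.0029, 0, 0.308, 0]
[0.0158, -0.0006, 0.003, 0, 0.351, 0]
```

View pics/s5c.png

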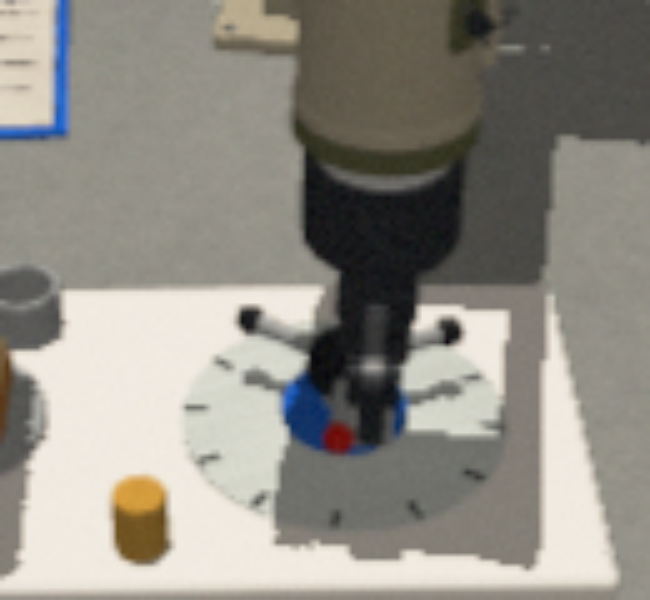

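Red ball at crop (339,438), i.e. four clicks. Last one, more slowly and stopping just past the halfway point.

Request:
arm_command(increments=[[0.002,0,0.0008,0,0.046,0],[0.0039,0,0.0013,0,0.09,0],[0.0058,0,0.0018,0,0.133,0],[0.0078,0,0.0022,0,0.177,0],[0.0098,0,0.0025,0,0.22,0],[0.0118,0,0.0028,0,0.264,0],[0.0138,0,0.003,0,0.308,0],[0.0158,0,0.003,0,0.351,0],[0.0158,0,0.003,0,0.351,0],[0.0158,0,0.003,0,0.351,0]])

```text
time: 9.1
tool_pos: [631.6, 36.1, 146.4]
tcp_rot: [-90.0, 0.0, -107.5]
ft_force: [0.1, 0.4, 0.2]
finger_gap: 0.5
```

Run:
```python
from h import *
st()
im=save('scene','s6.png');cv2.imwrite('pics/s6c.png',cv2.cvtColor(cv2.resize(im[130:250,210:340],None,fx=5,fy=5),4))
```

```text
9.1 [631.6  36.1 146.4] [ -90.     0.  -107.5] F [0.1 0.4 0.2] j [-1.4 19.4 88.4  0.  72.2 16.1] gap 0.5
```

View pics/s6c.png

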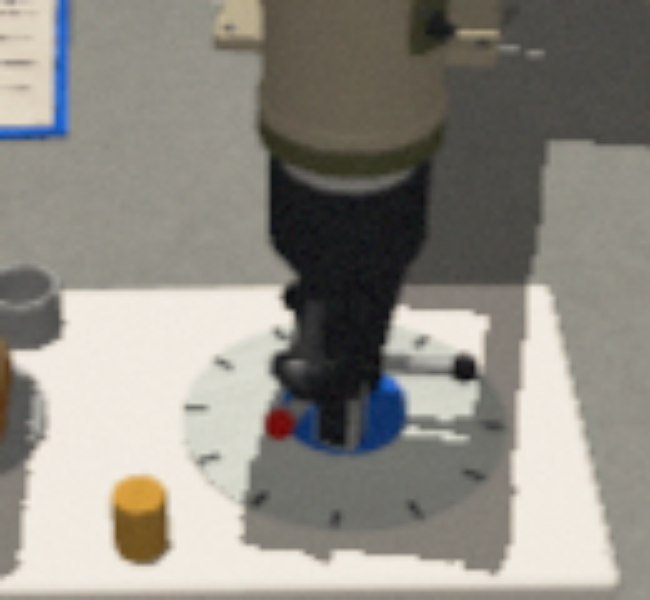

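Run:
```python
from h import *
st();ball('scene',(266,214.8));ball('scene',(210+464/5,130+367/5))
rel([*fp(175,35,105),200],-95)
rel([*fp(175,35,105),145],-95)
```

```text
9.15 [631.6  36.1 146.4] [ -90.     0.  -107.5] F [-0.5 -0.2  0.8] j [-1.4 19.4 88.4  0.  72.2 16.1] gap 0.1
ball 62.11918293450745 -27.169922766317278
ball 62.231413431084306 92.28999037269573
shift [0.0726, -0.0536, -0.1378] rot [0.0, -0.2179, -0.0]
shift [0.0726, 0.0014, -0.1378] rot [0.0, -0.2179, -0.0]
```

Fifth click reached (red at about -28°). Backing off, up and across to behind the post.

Request:
arm_command(increments=[[-0.007,0,0,0,0,0],[-0.008,-0.025,0,0,0,0],[-0.008,-0.053,0,0,0,0],[0,-0.056,-0.012,0,-0.03,0],[0.012,-0.056,-0.04,0,-0.07,0],[0.03,-0.056,-0.072,0,-0.11,0],[0.048,-0.056,-0.1,0,-0.15,0],[0.065,-0.055,-0.125,0,-0.2,0],[0.0726,-0.054,-0.138,0,-0.218,0],[0.0726,-0.054,-0.138,0,-0.218,0]])

```text
time: 10.4
tool_pos: [477.7, 8.6, 200.6]
tcp_rot: [-90.0, 0.0, -95.1]
ft_force: [-0.3, -0.8, 0.1]
finger_gap: -0.2
```

Run:
```python
from h import *
st()
im=save('scene','s7.png');cv2.imwrite('pics/s7c.png',cv2.cvtColor(cv2.resize(im[130:250,210:340],None,fx=5,fy=5),4))
save('wrist','w7.png')
rel([*fp(175,35,105),145],-95)
```

```text
10.4 [477.7   8.6 200.6] [-90.    0.  -95.1] F [-0.3 -0.8  0.1] j [ -5.1  -7.5 111.2   0.   76.2  -0. ] gap -0.2
shift [0.0005, 0.0559, -0.0004] rot [-0.0012, -0.0018, -0.0002]
```

View pics/s7c.png

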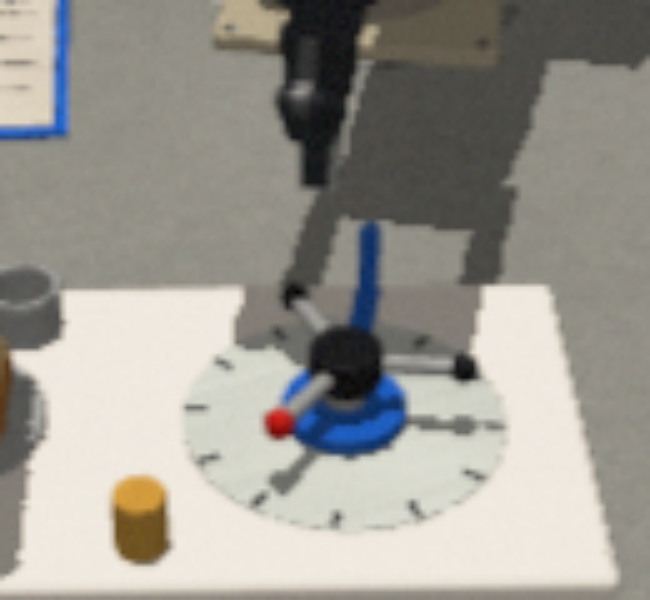

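View pics/w7.png

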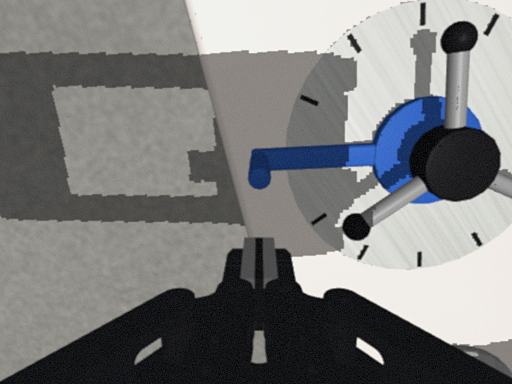

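Run:
```python
from h import *
for z,px in ((105,(259,178)),(58,(260,158))):
  p=ray('wrist',px,z)[:2];d=p-AX;print(p,np.hypot(*d),np.degrees(np.arctan2(d[1],d[0])))
for a in (170,175,180): print(proj('wrist',[*fp(a,0,105),105]))
```

```text
[481.98528065  39.68483098] 104.16995317411188 176.87166305691997
[482.77155467  40.09649053] 103.40831263023233 176.62013784030736
[257.97395141 153.50568729]
[257.22741066 171.46969611]
[258.06819592 188.87249543]
```

Request:
arm_command(increments=[[0,0.01,0,0,0,0],[0,0.02,0,0,0,0],[0,0.03,0,0,0,0],[0,0.04,0,0,0,0],[0,0.05,0,0,0,0],[0,0.056,0,0,0,0],[0,0.056,0,0,0,0],[0,0.056,0,0,0,0],[0,0.056,0,0,0,0],[0,0.056,0,0,0,0]])

```text
time: 11.75
tool_pos: [478.3, 8.4, 144.8]
tcp_rot: [-90.0, 0.0, -95.1]
ft_force: [-0.0, 0.0, -0.1]
finger_gap: 0.4
```

Run:
```python
from h import *
st()
print('contact to 140')
rows([(175,24,105)]+[(175-35*i/9,17,105) for i in range(1,10)],z=145,flip=180)
```

```text
11.75 [478.3   8.4 144.8] [-90.    0.  -95.1] F [-0.   0.  -0.1] j [ -5.1  -3.5 113.7   0.   69.7  -0. ] gap 0.4
contact to 140
[-0.0108, -0.0002, 0.0, 0, -0.002, 0]
[-0.025, -0.0002, -0.0009, 0, 0.066, 0]
[-0.0322, -0.0002, -0.0013, 0, 0.134, 0]
[-0.0394, -0.0002, -0.0013, 0, 0.202, 0]
[-0.0466, -0.0002, -0.0007, 0, 0.27, 0]
[-0.0538, -0.0002, 0.0003, 0, 0.338, 0]
[-0.0608, -0.0002, 0.0018, 0, 0.406, 0]
[-0.0678, -0.0002, 0.0038, 0, 0.473, 0]
[-0.0746, -0.0002, 0.0063, 0, 0.541, 0]
[-0.0812, -0.0002, 0.0092, 0, 0.609, 0]
```

Request:
arm_command(increments=[[-0.011,0,0,0,0,0],[-0.025,0,-0.001,0,0.066,0],[-0.032,0,-0.0013,0,0.134,0],[-0.0394,0,-0.0013,0,0.202,0],[-0.0466,0,-0.0007,0,0.27,0],[-0.0538,0,0.0003,0,0.338,0],[-0.0608,0,0.0018,0,0.406,0],[-0.0678,0,0.0038,0,0.473,0],[-0.0746,0,0.0063,0,0.541,0],[-0.0812,0,0.0092,0,0.609,0]])

```text
time: 13.0
tool_pos: [494.1, 89.1, 144.4]
tcp_rot: [-90.0, -0.1, -130.1]
ft_force: [-2.1, -2.6, 2.7]
finger_gap: 0.4
```

Run:
```python
from h import *
st()
im=save('scene','s8.png');cv2.imwrite('pics/s8c.png',cv2.cvtColor(cv2.resize(im[130:250,210:340],None,fx=5,fy=5),4))
st()
rows([(th,17,105) for th in (139,138,137,136,135,134.5,134,133.5,133,132.5,132,131,130,129)],z=145,flip=180)
```

```text
13.0 [494.1  89.1 144.4] [-9.000e+01 -1.000e-01 -1.301e+02] F [-2.1 -2.6  2.7] j [  4.4   0.4 110.   -0.   69.7  44.5] gap 0.4
13.05 [494.5  89.7 144.5] [ -90.    -0.  -130.3] F [-1.8  0.3 -0.3] j [  4.4   0.4 110.    0.   69.6  44.7] gap -0.2
[-0.0009, -0.0005, 0.0006, 0, 0.012, 0]
[-0.0028, -0.0005, 0.0004, 0, 0.03, 0]
[-0.0046, -0.0005, 0.0001, 0, 0.047, 0]
[-0.0065, -0.0005, -0.0, 0, 0.065, 0]
[-0.0083, -0.0005, -0.0002, 0, 0.082, 0]
[-0.0092, -0.0005, -0.0003, 0, 0.091, 0]
[-0.0102, -0.0005, -0.0003, 0, 0.1, 0]
[-0.0111, -0.0005, -0.0004, 0, 0.108, 0]
[-0.012, -0.0005, -0.0004, 0, 0.117, 0]
[-0.013, -0.0005, -0.0005, 0, 0.126, 0]
[-0.0139, -0.0005, -0.0005, 0, 0.135, 0]
[-0.0157, -0.0005, -0.0005, 0, 0.152, 0]
[-0.0176, -0.0005, -0.0005, 0, 0.17, 0]
[-0.0195, -0.0005, -0.0005, 0, 0.187, 0]
```

View pics/s8c.png

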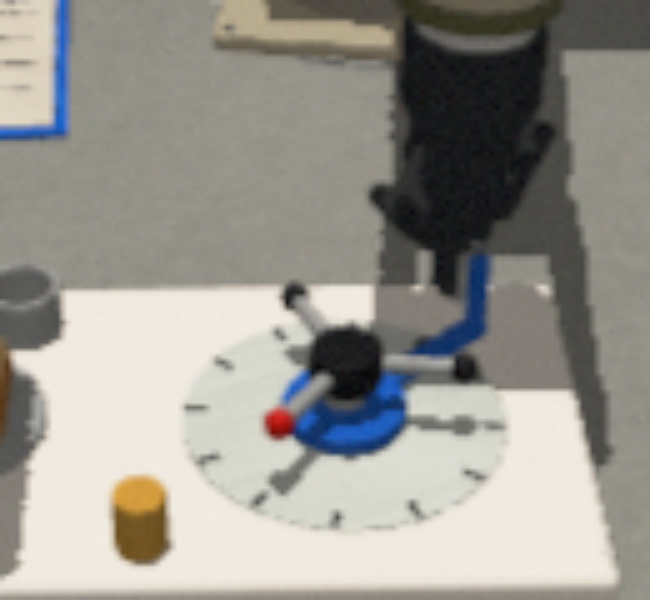

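The lever follows and the wheel is unchanged (red at 280,424 in the crop). Next, a slow approach to the end.

Request:
arm_command(increments=[[-0.0015,0,0.0003,0,0.012,0],[-0.003,0,0.0003,0,0.03,0],[-0.0046,0,0,0,0.047,0],[-0.006,0,0,0,0.06,0],[-0.0074,0,-0.0002,0,0.073,0],[-0.0088,0,-0.0003,0,0.087,0],[-0.01,0,-0.0003,0,0.099,0],[-0.011,0,-0.0004,0,0.108,0],[-0.012,0,-0.0004,0,0.117,0],[-0.013,0,-0.0005,0,0.126,0]])

```text
time: 14.3
tool_pos: [502.4, 98.8, 144.4]
tcp_rot: [-90.0, -0.0, -137.2]
ft_force: [-3.5, -1.8, -2.5]
finger_gap: 0.2
```

Run:
```python
from h import *
st()
s=r.sense();R=Ro.from_euler('xyz',s['tcp_rot'],degrees=True);print('Ftool',R.inv().apply(s['ft_force']))
```

```text
14.3 [502.4  98.8 144.4] [ -90.    -0.  -137.2] F [-3.5 -1.8 -2.5] j [  5.4   1.9 108.5  -0.   69.6  52.6] gap 0.2
Ftool [ 3.80329257  2.49596907 -1.11297086]
```

Request:
arm_command(increments=[[-0.0005,0,0,0,0.004,0],[-0.001,0,0,0,0.009,0],[-0.0014,0,0,0,0.013,0],[-0.0018,0,0,0,0.017,0],[-0.0022,0,0,0,0.02,0],[-0.0026,0,0,0,0.024,0],[-0.003,0,0,0,0.028,0],[-0.003,0,0,0,0.028,0],[-0.003,0,0,0,0.028,0],[-0.003,0,0,0,0.028,0]])

```text
time: 15.55
tool_pos: [504.8, 100.9, 144.6]
tcp_rot: [-90.0, 0.0, -138.8]
ft_force: [-2.3, -0.4, -0.1]
finger_gap: -0.2
```

```bash
cat >> h.py <<'E'
def ft():
    s=r.sense();R=Ro.from_euler('xyz',s['tcp_rot'],degrees=True);print(round(s['time'],2),np.round(s['tool_pos'],2),np.round(s['tcp_rot'][2],2),'Ftool',np.round(R.inv().apply(s['ft_force']),1))
E
python3 -c "
from h import *
ft()"
```

```text
15.55 [504.8  100.87 144.56] -138.81 Ftool [ 2.   0.1 -1.2]
```

Request:
arm_command(increments=[[-0.0004,0,0,0,0.004,0],[-0.0007,0,0,0,0.007,0],[-0.001,0,0,0,0.01,0],[-0.0013,0,0,0,0.013,0],[-0.0016,0,0,0,0.016,0],[-0.0019,0,0,0,0.019,0],[-0.0022,0,0,0,0.022,0],[-0.0025,0,0,0,0.025,0],[-0.0025,0,0,0,0.025,0],[-0.0025,0,0,0,0.025,0]])

```text
time: 16.8
tool_pos: [506.6, 102.5, 144.4]
tcp_rot: [-90.0, 0.0, -140.2]
ft_force: [-2.8, -0.2, 0.4]
finger_gap: 0.1
```

```bash
python3 -c "
from h import *
ft()"
```

```text
16.8 [506.55 102.51 144.41] -140.25 Ftool [ 2.3 -0.4 -1.6]
```

Request:
arm_command(increments=[[-0.0002,0,0,0,0.002,0],[-0.0004,0,0,0,0.004,0],[-0.0006,0,0,0,0.006,0],[-0.0008,0,0,0,0.008,0],[-0.001,0,0,0,0.01,0],[-0.0012,0,0,0,0.012,0],[-0.0014,0,0,0,0.014,0],[-0.0014,0,0,0,0.014,0],[-0.0014,0,0,0,0.014,0],[-0.0014,0,0,0,0.014,0]])

```text
time: 18.05
tool_pos: [507.6, 103.4, 144.4]
tcp_rot: [-90.0, 0.0, -141.1]
ft_force: [-3.1, 0.1, 1.2]
finger_gap: 0.0
```

```bash
python3 -c "
from h import *
ft()"
```

```text
18.05 [507.58 103.4  144.38] -141.05 Ftool [ 2.3 -1.2 -2. ]
```

Request:
arm_command(increments=[[-0.0002,0,0,0,0.002,0],[-0.0004,0,0,0,0.004,0],[-0.0006,0,0,0,0.006,0],[-0.0008,0,0,0,0.008,0],[-0.001,0,0,0,0.01,0],[-0.0012,0,0,0,0.012,0],[-0.0014,0,0,0,0.014,0],[-0.0014,0,0,0,0.014,0],[-0.0014,0,0,0,0.014,0],[-0.0014,0,0,0,0.014,0]])

```text
time: 19.3
tool_pos: [508.0, 103.9, 144.3]
tcp_rot: [-90.0, -0.1, -141.9]
ft_force: [-7.6, -4.0, 3.6]
finger_gap: 0.2
```

```bash
python3 -c "
from h import *
ft()"
```

```text
19.3 [507.99 103.87 144.27] -141.86 Ftool [ 8.5 -3.6 -1.5]
```

Stop reached (8.5 N; about 8 N/mm). Pressing about 1 mm further.

Request:
arm_command(increments=[[-0.0002,0,0,0,0,0],[-0.0004,0,0,0,0,0],[-0.0006,0,0,0,0,0],[-0.0008,0,0,0,0,0],[-0.001,0,0,0,0,0],[-0.001,0,0,0,0,0],[-0.001,0,0,0,0,0],[-0.001,0,0,0,0,0],[-0.001,0,0,0,0,0],[-0.001,0,0,0,0,0]])

```text
time: 20.55
tool_pos: [508.1, 104.0, 144.2]
tcp_rot: [-90.0, -0.2, -141.9]
ft_force: [-13.1, -5.5, 8.7]
finger_gap: 0.2
```

```bash
python3 -c "
from h import *
ft()"
```

```text
20.55 [508.13 104.02 144.16] -141.86 Ftool [13.8 -8.7 -3.8]
```

Request:
arm_command(increments=[[-0.0002,0,0,0,0,0],[-0.0004,0,0,0,0,0],[-0.0005,0,0,0,0,0],[-0.0005,0,0,0,0,0],[-0.0005,0,0,0,0,0],[-0.0005,0,0,0,0,0],[-0.0005,0,0,0,0,0],[-0.0005,0,0,0,0,0],[-0.0005,0,0,0,0,0],[-0.0005,0,0,0,0,0]])

```text
time: 21.8
tool_pos: [508.2, 104.1, 144.2]
tcp_rot: [-90.1, -0.3, -141.9]
ft_force: [-14.1, -7.8, 10.5]
finger_gap: -0.1
```

```bash
python3 -c "
from h import *
ft();save('scene','s9.png');ft()"
```

```text
21.8 [508.22 104.1  144.16] -141.86 Ftool [ 16.  -10.5  -2.6]
21.85 [508.22 104.09 144.14] -141.86 Ftool [16.2 -9.7 -3.7]
```

Pressed with about 16 N. Releasing backwards, then up and clear.

Request:
arm_command(increments=[[0.002,0,0,0,0,0],[0.008,0,0,0,0,0],[0.018,0,0,0,0,0],[0.02,-0.02,0,0,0,0],[0.02,-0.05,0,0,0,0],[0.03,-0.09,0,0,0,0],[0.05,-0.13,0,0,0,0],[0.07,-0.15,0,0,0,0],[0.08,-0.15,0,0,0,0],[0.08,-0.15,0,0,0,0]])

```text
time: 23.1
tool_pos: [446.4, 55.4, 293.4]
tcp_rot: [-90.0, -0.0, -141.9]
ft_force: [0.7, -0.6, -0.7]
finger_gap: 0.1
```

Run:
```python
from h import *
ft()
im=save('scene','s10.png');cv2.imwrite('pics/s10c.png',cv2.cvtColor(cv2.resize(im[130:250,210:340],None,fx=5,fy=5),4))
save('wrist','w10.png')
for t,z in [('wheel_axis',90),('red_tip',90),('lock_post',81.5),('weight_center',67.5),('cutter_center',65),('drink_bottle_center',85),('fork_cup_center',42),('jar_center',40),('dish_center',9)]:
        o=r.spot_point('scene',t)
        print(t,[(np.round(x['position'],1).tolist(),round(x['conf'],2),np.round(ray('scene',x['position'],z),0).tolist()) for x in o[:1]])
```

```text
23.1 [446.4   55.43 293.4 ] -141.9 Ftool [-0.2  0.7  0.9]
wheel_axis [([277.5, 200.9], 0.67, [584.0, 32.0, 90.0])]
red_tip [([265.1, 215.5], 0.95, [647.0, 6.0, 90.0])]
lock_post [([309.4, 193.3], 0.58, [529.0, 115.0, 82.0])]
weight_center [([237.0, 235.7], 0.53, [705.0, -56.0, 68.0])]
cutter_center []
drink_bottle_center [([128.2, 168.3], 0.77, [478.0, -429.0, 85.0])]
fork_cup_center [([97.3, 205.6], 0.67, [609.0, -474.0, 42.0])]
jar_center [([403.6, 192.5], 0.88, [435.0, 391.0, 40.0])]
dish_center [([438.4, 241.8], 0.92, [601.0, 459.0, 9.0])]
```

View pics/s10c.png

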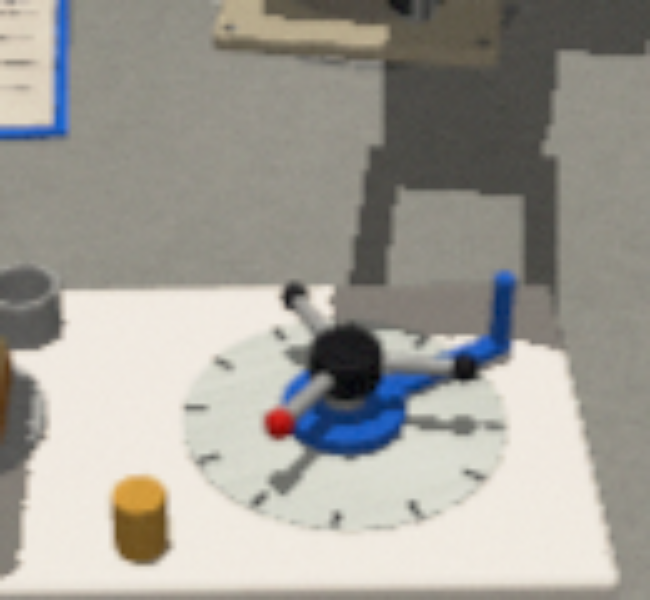

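View pics/w10.png

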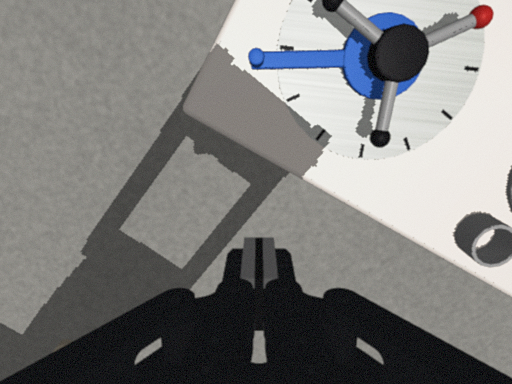

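Wrist view: post top at (257,57), red ball at (482,15), cutter standing at (486,240). Scene crop: red at (280,424), unchanged, with the post at (505,275).

Run:
```python
from h import *
for z,px in ((105,(257,57)),(90,(482,15)),(90,(380,137))):
  p=ray('wrist',px,z)[:2];d=p-AX;print(p,np.hypot(*d),np.degrees(np.arctan2(d[1],d[0])))
a=cv2.imread('pics/scene0.png').astype(int);b=cv2.imread('pics/s10.png').astype(int)
print(np.abs(a-b)[180:240,208:226].mean(),np.abs(a-b)[222:245,230:246].mean())
d=(np.abs(a-b).max(2)>60).astype(np.uint8)
n,l,s,c=cv2.connectedComponentsWithStats(d);print([(c[i].round().tolist(),int(s[i,4])) for i in range(1,n) if s[i,4]>8])
```

```text
[520.66418346 115.69099883] 104.60491486061719 128.65254467228988
[645.0641681    5.23776919] 65.69506734894435 -25.96449898575518
[535.26713457   1.51010045] 60.244644634444015 -147.36404260947168
2.311111111111111 2.345108695652174
[([96.0, 4.0], 214), ([322.0, 3.0], 29), ([338.0, 10.0], 476), ([274.0, 12.0], 168), ([96.0, 12.0], 106), ([99.0, 28.0], 119), ([104.0, 51.0], 941), ([268.0, 38.0], 51), ([314.0, 37.0], 15), ([126.0, 70.0], 58), ([312.0, 70.0], 16), ([94.0, 70.0], 23), ([296.0, 72.0], 53), ([310.0, 147.0], 2546), ([287.0, 93.0], 11), ([264.0, 125.0], 17), ([107.0, 125.0], 9), ([247.0, 143.0], 1270), ([131.0, 139.0], 67), ([148.0, 148.0], 292), ([120.0, 153.0], 16), ([270.0, 191.0], 39), ([260.0, 194.0], 37), ([289.0, 199.0], 11), ([269.0, 201.0], 11), ([262.0, 206.0], 22), ([269.0, 211.0], 74), ([277.0, 213.0], 68), ([298.0, 214.0], 35), ([268.0, 224.0], 30), ([278.0, 226.0], 32)]
```

Run:
```python
import cv2,numpy as np
a=cv2.imread('pics/scene0.png')[110:230,60:180];b=cv2.imread('pics/s10.png')[110:230,60:180]
cv2.imwrite('pics/cmp.png',cv2.resize(np.hstack([a,b]),None,fx=3,fy=3))
```

```text
(no output)
```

View pics/cmp.png

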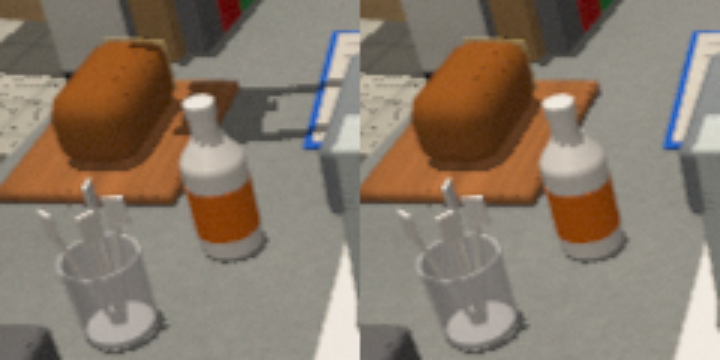

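The bottle and cup are the same in both halves of the comparison; only the robot's shadow has moved. Handing in.

```bash
python3 -c "
from bench import r
print(r.hand_in())"
```

```text
the job is handed in; nothing more can be done
None
```

The wheel is five clicks clockwise from where it started, and the blue lever is up against its end and pressed tight. The arm is clear of everything, and I handed in at about 23 s of the 67 s.

- **Wheel:** I pushed the red arm with closed fingers in three strokes of 2, 2 and 1 clicks, stopping just past halfway on the last. The red arm started at 122°, so five clicks should put it at -28°. Right after the fifth click the scene camera read about -27° on the red ball, and the black ball's reading matches -28°. In the last picture, after locking, the red ball sits at the same pixel. The wrist camera read -26° on the red ball and -147° on a black one, which should be at -148°. That is well under one 30° click, and I take it as measuring error near the picture's edge.
- **Lock lever:** it stopped at about 1.2 rad. The last steady reading was about 16 N along the push, about 19 N in total with a vertical part of about 10 N. Force was only read at the end of each move, and every reading was well under 40 N. The lever stayed in place after release.
- **Other things:** the weight, bottle, fork cup, jar and dish show no real movement against the first picture. The position network missed the cutter in the last check, but the pictures show it standing where it was. The network's bottle position was 10–15 mm off its first reading, but the side-by-side pictures show it unmoved.

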